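# Open the child-resistant cap of the descaler jug

## Task

Open the descaler, the white jug with the red label and red child-resistant cap, so that the break room's coffee machine can be descaled: push the red cap down hard against its spring and, keeping it down, turn it a little under a quarter turn counter-clockwise, then lift it off. Set the cap down the right way up well inside the green drip mat, let go of it, and leave the blue-capped jug standing where it is.

Things in the scene. Friction and masses are not known exactly. Their poses are not given: they have to be found in the camera images.
- cap_mid (a point): Centre of the descaler jug's red ribbed round cap, 54 mm across, 42 mm tall, 40 g, any grasp yaw; point on its vertical axis, 21 mm above its underside. To free it: push it down 5 to 6 mm (spring: 10 N closed, +1 N per mm; hard stop at 7 mm), hold it down while turning it counter-clockwise seen from above by 45 to 130 degrees (75 is good), then lift straight up over 50 mm. Grip about 40 N.
- jug: Descaler jug: white, square, 90 mm wide, red blank labels, in a 120 mm square steel stand fixed to the table (it cannot move or turn). Origin: centre of its underside, z up. The closed cap is on its axis, cap centre 181 mm above the origin, x axes parallel. Shoulder 136 mm high, then a 29 mm neck; 24 mm free under the cap. The cap cannot turn unpressed nor clockwise, nor lift off unturned.
- mat_top (a point): Centre of the top face of the green drip mat, a flat square 160 x 160 mm and 6 mm thick, fixed to the table; nothing tall stands on it.
- blue_jug: The look-alike, to be left alone: the same white jug and stand, standing loose, 0.9 kg, with blue labels and a blue cap, 202 mm tall over all and 120 mm square at its foot. Origin at the centre of its underside on the table, z up.
Things that resemble listed ones, but are neither listed nor needed, are in the scene too. Of the things shaped like the part that bears cap_mid, the red one is meant.

How it is judged:
By the outcome, as a careful person would: the job done as asked, in the order asked, and still so for the second after the job is handed in, with the robot touching nothing.
It also fails if it takes over 48 s, if anything falls off the work surface, if the arm or the gripper's body presses on something with over 40 N, if the wrist force passes 120 N, or if a joint passes its speed limit or range.

## Robot

A 6-joint arm with a two-finger parallel gripper is mounted at the origin on the work surface. World frame = base frame: x ahead of the robot, y to its left, z up, the work surface at z = 0. Lengths are in m, angles in rad, forces in N, time in s.
With the tool pointing down it reaches from about 0.3 to 0.775 m from the base axis. Payload 14.6 kg.
Tool frame: the origin (TCP) lies at the very end of the fingers, on their centre line; the grasp point (between the pads) lies 19 mm behind it; y points along the fingers, x is the direction in which the jaws open and shut, and the axes are right-handed (so a half turn about y gives the same grasp; the last joint's range is limited). The gripper opens to 94 mm and grips with 3 to 60 N. Pads are 16 mm wide; open, the fingers measure 119 mm over their backs; the gripper's body (75 mm by 177 mm) begins 78 mm behind the grasp point.
Start: joints at [-1.31, 0.3, 1.521, -0, 1.321, -0.067], TCP at [0.177, -0.521, 0.178] pointing down, gripper open.
Joint ranges: [-3.03, 3.03], [-0.79, 2.21], [0.23, 2.52], [-1.04, 4.18], [0, 3.07], [-2.55, 2.55]. Speed limits (rad/s): [2.22, 2.22, 2.57, 3.14, 3.14, 3.14].

## Interface

Orientations are given as [roll, pitch, yaw] about the fixed x, y, z axes, in that order (R = Rz(yaw) Ry(pitch) Rx(roll)).
In Python, from station import get_obs, cams, hand_in gives the robot as it stands. The module is installed in compiled form; this text tells all that it offers.
- The arm moves only by the tool step_arm, never from a script. Its argument "plan" is a list of rows, each an object with "grip": the closure, from -1 (fully open) to 1 (shut), so that 0 is half open; "slide": the shift along the tool's x, y, z in m, a list of three; "spin": the turn about the tool's y in degrees. A call has 1 to 20 rows; each row shifts and turns the commanded pose from where the row before left it, along the tool's axes as they then stand; what a row does not reach is not made up. A row lasts 1/12 s, in which the tool goes at most 41.7 mm and 7.16 degrees, less where a joint would pass 70% of its speed; a pose out of reach is approached as far as the arm can. A call is refused whole if a number of a shift passes 0.0417 or a number of a turn 7.16, either way. A call with a gripper value outside its range is refused whole. The fingers move at their own pace and stop on an object; "force" is the grip in N (left out, the last holds). Time passes only in rows, so rows that do not move let the fingers close. It gives the time, the measured TCP pose, the force and the opening at its end, in the units of the state.
- get_obs(): the state, without advancing time (a new reading comes with each control period).
- cams.camera(name): name is "scene" or "top"; returns the picture (384x512x3 uint8, blue, green, red); there is no depth.
- cams.calibration(name): a dict with "K" (3x3 intrinsics, pixels), "T" (4x4, takes a point from camera to world coordinates). Camera axes: x right, y up, looking along -z (the intrinsics and any distortion apply to the point x, -y, -z); pixel columns grow to the right and rows downward; lengths in m; the calibration is good to about 2 mm. A picture is of the moment at which its call begins. calibration takes no time and is no camera call.
- hand_in(): hands the job in, once; it reports no verdict.
The state is a dict: "time_s": time; "qpos": joint angles; "joint_vel": joint speeds; "tau": joint torques, N m; "ee_pos": TCP position; "eef_rot": TCP orientation; "force": force on the tool from outside, world axes, zero at the start; "moment": the same for the moment, N m; "grip_width": finger opening in m.
Only numpy, scipy, OpenCV 4.12 (cv2) and the standard library are available. Lean on these libraries where they do the work, as an engineer would, in place of code of your own. Each camera call takes 0.05 s, during which the arm holds its last target.

## Working session

There is one attempt and no reset: what is moved stays moved. The work goes in short steps, Python scripts to look and compute and a tool call to move; the robot and the scene stay as the last step left them, time stands still between calls to the robot, and variables do not carry over. Pictures are saved under pics/ and viewed, and the job is handed in when it is done.

Besides the shell and the picture viewer there is one more tool, called as name([rows], argument=value, ...), one row to a line, values as JSON. step_arm: Moves the arm, as the interface text tells. Its arguments: {"type":"object","properties":{"plan":{"type":"array","items":{"type":"object","properties":{"grip":{"type":"number"},"slide":{"type":"array","items":{"type":"number"}},"spin":{"type":"number"}}}},"force":{"type":"number"}},"required":["plan"]}

```bash
mkdir -p pics; python3 - <<'E'
from station import get_obs,cams
import cv2
for n in("scene","top"):
    im=cams.camera(n); cv2.imwrite(f"pics/{n}0.png",im)
    c=cams.calibration(n); print(n,c)
print(get_obs())
E
```

```text
scene {'K': array([[436.01709425,   0.        , 259.53987074],
       [  0.        , 436.01709425, 187.53315568],
       [  0.        ,   0.        ,   1.        ]]), 'T': array([[-0.7635602 , -0.46830045,  0.44460151,  1.08886212],
       [ 0.64573152, -0.55099891,  0.52861235,  0.65488828],
       [-0.00257446,  0.69072056,  0.7231172 ,  0.98728856],
       [ 0.        ,  0.        ,  0.        ,  1.        ]])}
top {'K': array([[395.31314431,   0.        , 259.95971277],
       [  0.        , 395.31314431, 192.45002311],
       [  0.        ,   0.        ,   1.        ]]), 'T': array([[-0.02281268,  0.99836562, -0.05239913,  0.52529362],
       [-0.99965976, -0.02344253, -0.01143715,  0.03397006],
       [-0.01264683,  0.05212039,  0.99856073,  0.98018004],
       [ 0.        ,  0.        ,  0.        ,  1.        ]])}
{'time_s': 0.1, 'qpos': array([-1.30961417e+00,  3.00427738e-01,  1.52149511e+00, -1.16275122e-05,
        1.32070919e+00, -6.65900861e-02]), 'joint_vel': array([-0.00084822, -0.00033167, -0.00209985,  0.00046576,  0.00029685,
       -0.0013926 ]), 'tau': array([ 1.97869012e-03, -5.32643259e+01, -3.53284264e+01,  7.09859957e-02,
        2.35170621e-02, -6.95061954e-05]), 'ee_pos': array([ 0.17699654, -0.52046965,  0.1771465 ]), 'eef_rot': array([-1.57073840e+00,  1.03783223e-03, -1.24302117e+00]), 'force': array([-0.62221279, -0.61841201, -0.16410612]), 'moment': array([ 0.00348482, -0.05196528, -0.00379638]), 'grip_width': 0.09410859414963396}
```

View pics/scene0.png

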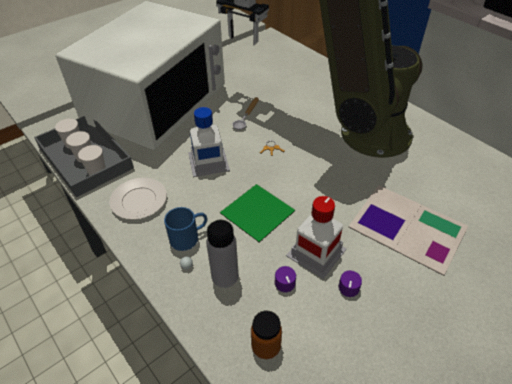

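View pics/top0.png

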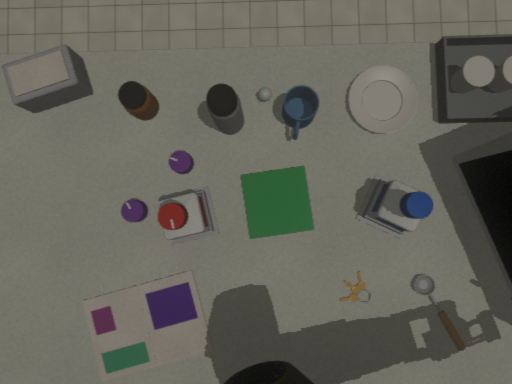

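The top view shows the red cap at about (172,216) and the mat centre at about (277,203). In the scene view the cap is at about (322,209). The blue jug is far away, at about (405,206) in the top view. Next I segment and fit.

```bash
cat > h.py <<'E'
import numpy as np,cv2
from station import cams
from scipy.optimize import least_squares
def proj(n,P):
    c=cams.calibration(n);T=c["T"];P=np.atleast_2d(P)
    q=(P-T[:3,3])@T[:3,:3]; q=q*[1,-1,-1]
    u=q@c["K"].T; return u[:,:2]/u[:,2:]
def ray(n,uv,z):
    c=cams.calibration(n);T=c["T"]
    d=np.linalg.solve(c["K"],np.array([*uv,1.]))*[1,-1,-1]; d=T[:3,:3]@d; o=T[:3,3]
    return o+d*(z-o[2])/d[2]
def mask(im,col,roi):
    h=cv2.cvtColor(im,cv2.COLOR_BGR2HSV)
    if col=='red': m=((h[...,0]<8)|(h[...,0]>172))&(h[...,1]>150)&(h[...,2]>60)
    else: m=(abs(h[...,0].astype(int)-62)<14)&(h[...,1]>120)
    o=np.zeros_like(m);x0,y0,x1,y1=roi;o[y0:y1,x0:x1]=m[y0:y1,x0:x1]
    return o.astype(np.uint8)
def big(m):
    n,l,s,_=cv2.connectedComponentsWithStats(m);i=1+np.argmax(s[1:,4]);return (l==i).astype(np.uint8)
E
python3 - <<'E'
from h import *
a=cv2.imread('pics/scene0.png');b=cv2.imread('pics/top0.png')
A=cv2.resize(a[185:275,285:355],None,fx=6,fy=6,interpolation=cv2.INTER_NEAREST)
B=cv2.resize(b[180:270,150:220],None,fx=6,fy=6,interpolation=cv2.INTER_NEAREST)
# outlines
cv2.imwrite('pics/z0.png',cv2.resize(np.hstack([A,B]),(800,514)))
g=big(mask(b,'green',(230,150,330,250)));c=max(cv2.findContours(g,0,2)[0],key=cv2.contourArea)
r=cv2.minAreaRect(c);print(r);bx=cv2.boxPoints(r);P=np.array([ray('top',p,.006) for p in bx]);print(P.round(4),P.mean(0))
g=big(mask(a,'green',(200,170,310,250)));c=max(cv2.findContours(g,0,2)[0],key=cv2.contourArea)
ap=cv2.approxPolyDP(c,6,True)[:,0];P=np.array([ray('scene',p,.006) for p in ap]);print(P.round(4),P.mean(0))
E
```

```text
((276.8199768066406, 201.74000549316406), (62.79108428955078, 62.508235931396484), 81.8698959350586)
[[ 0.6205  0.09    0.006 ]
 [ 0.6388 -0.0636  0.006 ]
 [ 0.4852 -0.0809  0.006 ]
 [ 0.4669  0.0713  0.006 ]] [0.55284882 0.00419257 0.006     ]
[[ 0.4893 -0.08    0.006 ]
 [ 0.6392 -0.0568  0.006 ]
 [ 0.6197  0.0939  0.006 ]
 [ 0.4667  0.0693  0.006 ]] [0.5537173 0.0065972 0.006    ]
```

View pics/z0.png

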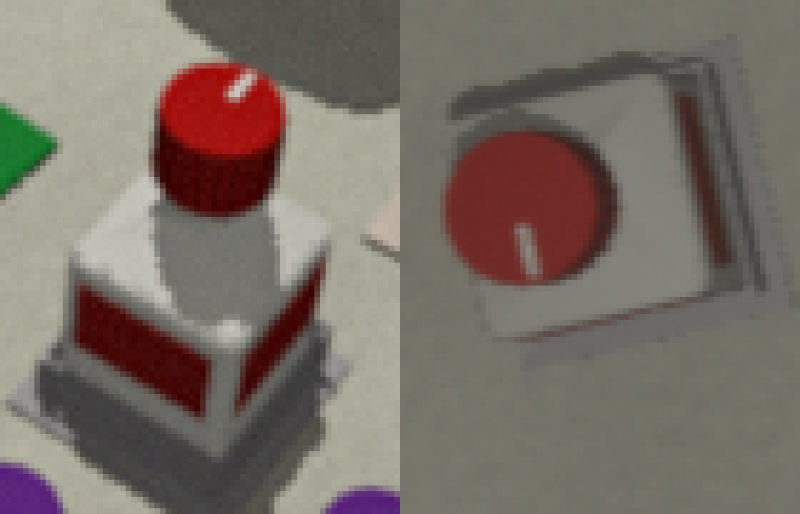

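```bash
python3 - <<'E'
from h import *
ims={'scene':cv2.imread('pics/scene0.png'),'top':cv2.imread('pics/top0.png')}
def sil(n,p):
    t=np.linspace(0,2*np.pi,72);r=.027
    P=np.vstack([np.c_[p[0]+r*np.cos(t),p[1]+r*np.sin(t),0*t+p[2]+s] for s in(-.021,.021)])
    return cv2.convexHull(proj(n,P).astype(np.float32))[:,0]
obs={}
for n,roi in(('scene',(305,190,340,225)),('top',(155,198,192,235))):
    m=big(mask(ims[n],'red',roi));c=max(cv2.findContours(m,0,2)[0],key=cv2.contourArea)
    h=cv2.convexHull(c)[:,0]; obs[n]=h; print(n,h.min(0)-.5,h.max(0)+.5)
def f(p):
    r=[]
    for n in obs:
        s=sil(n,p);o=obs[n]
        r+=list(s.min(0)-(o.min(0)-.5))+list(s.max(0)-(o.max(0)+.5))
    return np.array(r)
for p0 in([.5,.2,.18],):
    s=least_squares(f,p0);print(s.x,s.fun.round(1))
# fixed height
s2=least_squares(lambda q:f([q[0],q[1],.181]),s.x[:2]);print(s2.x,s2.fun.round(1))
print([ (n,sil(n,s.x).min(0),sil(n,s.x).max(0)) for n in obs])
print(ray('top',(171.9,216.2),.202))
E
```

```text
scene [312.5 195.5] [334.5 222.5]
top [157.5 202.5] [184.5 228.5]
[0.52367189 0.22329744 0.18157596] [-1.2  0.2  0.9  1.3 -2.3 -0.1  2.3  1.4]
[0.52367189 0.22329747] [-1.2  0.4  0.8  1.5 -2.2 -0.1  2.3  1.3]
[('scene', array([311.30753, 195.72322], dtype=float32), array([335.3768 , 223.80508], dtype=float32)), ('top', array([155.21747, 202.39926], dtype=float32), array([186.76303, 229.85887], dtype=float32))]
[0.52334611 0.2174606  0.202     ]
```

```bash
python3 - <<'E'
from h import *
ims={'scene':cv2.imread('pics/scene0.png'),'top':cv2.imread('pics/top0.png')}
t=np.linspace(0,2*np.pi,72)
def ring(p,s,r=.027): return np.c_[p[0]+r*np.cos(t),p[1]+r*np.sin(t),0*t+p[2]+s]
obs={}
for n,(x0,y0,x1,y1) in {'scene':(305,190,340,228),'top':(150,196,196,236)}.items():
    im=ims[n].astype(int); h=cv2.cvtColor(ims[n],cv2.COLOR_BGR2HSV)
    R=im[...,2]-im[...,1]
    row=213 if n=='top' else 206
    print(n,R[row,x0:x1]); 
    thr=int(R[row,x0:x1].max()*.7); m=np.zeros(R.shape,np.uint8);m[y0:y1,x0:x1]=(R[y0:y1,x0:x1]>thr); m=big(m)
    c=max(cv2.findContours(m,0,2)[0],key=cv2.contourArea)
    print(n,thr,cv2.boundingRect(c),cv2.fitEllipse(cv2.convexHull(c)))
for p in([.5233,.2175,.181],[.5237,.2233,.181],[.5237,.2205,.181]):
  A=[]
  for n in obs or ims:
    e=proj(n,ring(p,.021));print(p,n,e.min(0).round(1),e.max(0).round(1),e.mean(0).round(1)); full=np.vstack([e,proj(n,ring(p,-.021))]);print('   full',full.min(0).round(1),full.max(0).round(1))
p=[.5237,.2205,.181];A=[]
for n,(x,y) in {'scene':(285,185),'top':(145,185)}.items():
    z=cv2.resize(ims[n][y:y+60,x:x+60],None,fx=6.5,fy=6.5,interpolation=cv2.INTER_NEAREST)
    for q,col in(([.5233,.2175,.181],(0,255,255)),([.5237,.2233,.181],(255,255,0))):
        for s in(.021,-.021):
            e=((proj(n,ring(q,s))-[x,y]+.5)*6.5).astype(np.int32); cv2.polylines(z,[e],True,col,1)
    A.append(z)
cv2.imwrite('pics/fit.png',np.hstack(A))
E
```

```text
scene [  1   2   0   0   2  -2   1  23  81 131 145 148 143 145 144 147 143 142
 144 144 143 146 143 142 144 141 143 147 147  96  23   1   0   1   1]
scene 103 (313, 196, 22, 16) ((323.48175048828125, 203.98324584960938), (15.75988483428955, 20.926368713378906), 97.80501556396484)
top [ 2  2  1  1  1  0  4 18 48 68 70 71 70 69 71 70 71 71 71 71 71 71 71 71
 72 72 70 71 72 72 70 72 71 60 41 25 22 16  5  1  1  1  1  1  1  1]
top 50 (158, 203, 27, 27) ((170.9484100341797, 215.98748779296875), (26.031417846679688, 26.04643440246582), 113.44284057617188)
[0.5233, 0.2175, 0.181] scene [311.1 194.5] [333.7 211.2] [322.3 202.9]
   full [309.7 194.5] [333.7 222.5]
[0.5233, 0.2175, 0.181] top [158.2 202.5] [185.5 230. ] [171.9 216. ]
   full [158.2 202.5] [189.6 230. ]
[0.5237, 0.2233, 0.181] scene [312.7 195.9] [335.3 212.7] [323.9 204.3]
   full [311.3 195.9] [335.3 224. ]
[0.5237, 0.2233, 0.181] top [155.3 202.4] [182.6 229.8] [168.9 215.9]
   full [155.3 202.4] [186.8 229.8]
[0.5237, 0.2205, 0.181] scene [311.9 195.2] [334.5 212.1] [323.1 203.6]
   full [310.5 195.2] [334.5 223.3]
[0.5237, 0.2205, 0.181] top [156.7 202.4] [184.  229.8] [170.4 215.9]
   full [156.7 202.4] [188.2 229.8]
```

View pics/fit.png

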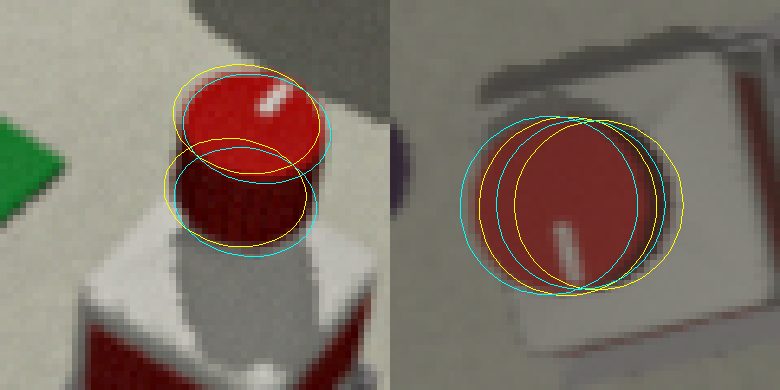

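The two views agree on the cap at about (0.5235, 0.220, 0.181), to within about 3 mm. The mat top is at about (0.553, 0.005, 0.006). I lift first, then traverse.

step_arm([
  {"grip": -1,"slide": [0,-0.02,0],"spin": 0},
  {"grip": -1,"slide": [0,-0.035,0],"spin": 0},
  {"grip": -1,"slide": [0,-0.035,0],"spin": 0},
  {"grip": -1,"slide": [0,-0.03,0],"spin": 0},
  {"grip": -1,"slide": [-0.015,-0.015,0.0145],"spin": 0},
  {"grip": -1,"slide": [-0.02,0,0.019],"spin": 0},
  {"grip": -1,"slide": [-0.025,0,0.024],"spin": 0},
  {"grip": -1,"slide": [-0.025,0,0.024],"spin": 0},
  {"grip": -1,"slide": [-0.025,0,0.024],"spin": 0},
  {"grip": -1,"slide": [-0.025,0,0.024],"spin": 0},
  {"grip": -1,"slide": [-0.025,0,0.024],"spin": 0},
  {"grip": -1,"slide": [-0.025,0,0.024],"spin": 0},
  {"grip": -1,"slide": [-0.025,0,0.024],"spin": 0},
  {"grip": -1,"slide": [-0.025,0,0.024],"spin": 0},
  {"grip": -1,"slide": [-0.025,0,0.024],"spin": 0},
  {"grip": -1,"slide": [-0.025,0,0.024],"spin": 0},
  {"grip": -1,"slide": [-0.025,0,0.024],"spin": 0},
  {"grip": -1,"slide": [-0.025,0,0.024],"spin": 0},
  {"grip": -1,"slide": [-0.025,0,0.024],"spin": 0},
  {"grip": -1,"slide": [-0.025,0,0.024],"spin": 0},
], force=40)

```text
time_s: 1.77
ee_pos: [0.4032, -0.0354, 0.3126]
eef_rot: [-1.571, 0.0, -1.243]
force: [0.6, -0.9, 0.4]
grip_width: 0.0941
```

step_arm([
  {"grip": -1,"slide": [-0.025,0,0.024],"spin": 0},
  {"grip": -1,"slide": [-0.025,0,0.024],"spin": 0},
  {"grip": -1,"slide": [-0.025,0,0.024],"spin": 0},
  {"grip": -1,"slide": [-0.025,0,0.024],"spin": 0},
  {"grip": -1,"slide": [-0.025,0,0.024],"spin": 0},
  {"grip": -1,"slide": [-0.025,0,0.024],"spin": 0},
  {"grip": -1,"slide": [-0.023,0,0.022],"spin": 0},
  {"grip": -1,"slide": [-0.018,0,0.018],"spin": 0},
  {"grip": -1,"slide": [-0.012,0,0.012],"spin": 0},
  {"grip": -1,"slide": [0,0,0],"spin": 0},
  {"grip": -1,"slide": [0,0,0],"spin": 0},
])

```text
time_s: 2.68
ee_pos: [0.523, 0.2183, 0.3118]
eef_rot: [-1.572, -0.0, -1.242]
force: [0.6, -0.6, -0.0]
grip_width: 0.0938
```

```bash
python3 - <<'E'
from h import *
from station import get_obs
a=cams.camera('scene');b=cams.camera('top');o=get_obs();print(o['time_s'],o['qpos'],o['ee_pos'],o['eef_rot'])
z=np.hstack([cv2.resize(a[100:280,230:410],(400,400)),cv2.resize(b[120:300,80:260],(400,400))]);cv2.imwrite('pics/1.png',z)
print(proj('scene',o['ee_pos']),proj('top',o['ee_pos']))
E
```

```text
2.7833 [ 3.29289160e-01  2.77417615e-01  1.24255120e+00 -1.26207347e-04
  1.62185415e+00  1.57274293e+00] [0.52292311 0.21733727 0.31263444] [-1.57102639e+00 -1.26492440e-04 -1.24346019e+00]
[[327.5070485  169.51239819]] [[156.59683032 216.96379867]]
```

View pics/1.png

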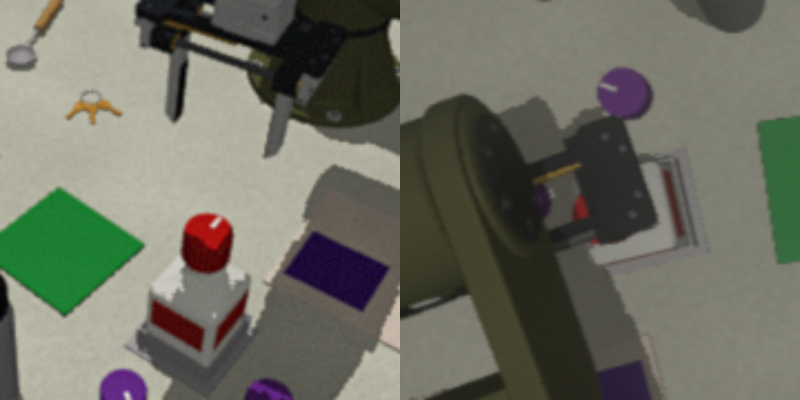

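```bash
python3 - <<'E'
from h import *
from station import get_obs
a=cams.camera('scene');o=get_obs();p=o['ee_pos'];print(p,o['eef_rot'])
y=o['eef_rot'][2];x=np.array([np.cos(y),np.sin(y),0]);zt=np.array([-np.sin(y),np.cos(y),0])
x0,y0=280,90;z=cv2.resize(a[y0:y0+110,x0:x0+110],None,fx=5.4,fy=5.4,interpolation=cv2.INTER_CUBIC)
for P,c in((p,(0,255,0)),(p+.047*x,(0,255,255)),(p-.047*x,(255,0,255)),(p+.0595*x,(0,255,255)),(p-.0595*x,(255,0,255)),(p+.047*x+[0,0,.05],(0,128,255)),(p-.047*x+[0,0,.05],(255,128,0))):
    q=((proj('scene',P)[0]-[x0,y0]+.5)*5.4).astype(int);cv2.circle(z,tuple(map(int,q)),3,c,-1)
cv2.imwrite('pics/2.png',z)
E
```

```text
[0.52295177 0.21723511 0.31285901] [-1.57059892e+00 -9.26025331e-05 -1.24378615e+00]
```

View pics/2.png

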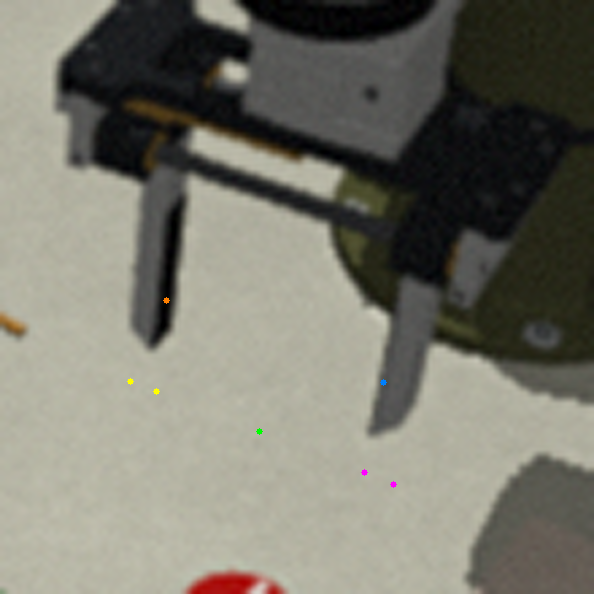

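```bash
python3 - <<'E'
from h import *
from station import get_obs
a=cams.camera('top');o=get_obs();p=o['ee_pos'];print(p,o['eef_rot'])
y=o['eef_rot'][2];x=np.array([np.cos(y),np.sin(y),0]);zt=np.array([-np.sin(y),np.cos(y),0])
x0,y0=100,150;z=cv2.resize(a[y0:y0+110,x0:x0+130],None,fx=5.4,fy=5.4,interpolation=cv2.INTER_CUBIC)
z=cv2.convertScaleAbs(z,alpha=2)
for P,c in((p,(0,255,0)),(p+.047*x,(0,255,255)),(p-.047*x,(255,0,255)),(p+.0595*x,(0,255,255)),(p-.0595*x,(255,0,255))):
    q=((proj('top',P)[0]-[x0,y0]+.5)*5.4).astype(int);cv2.circle(z,tuple(map(int,q)),3,c,-1)
for h in(.097,.14):
  R=np.array([p+[0,0,h]+s*.0885*x+t*.0375*zt for s,t in((1,1),(1,-1),(-1,-1),(-1,1))])
  cv2.polylines(z,[((proj('top',R)-[x0,y0]+.5)*5.4).astype(np.int32)],True,(255,255,0) if h<.1 else (0,128,255),1)
cv2.imwrite('pics/3.png',z)
E
```

```text
[0.52298899 0.21721981 0.31300754] [-1.57031656e+00 -2.73787554e-05 -1.24393643e+00]
```

View pics/3.png

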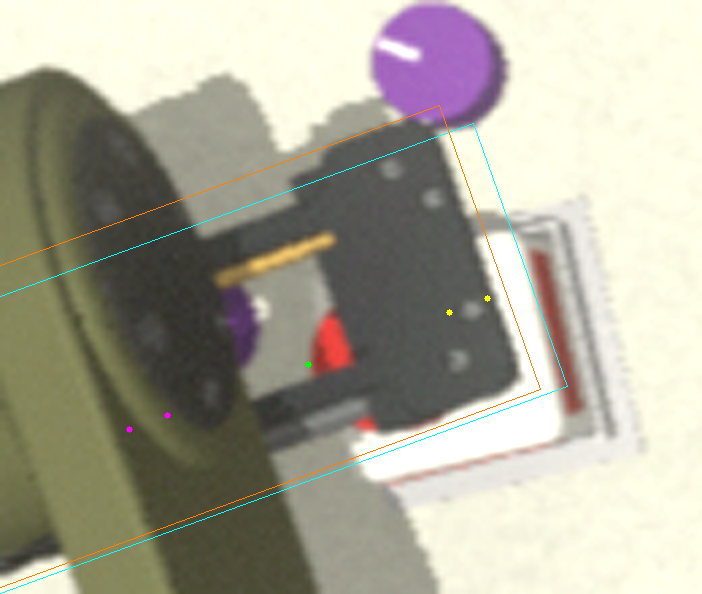

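The scene view shows the fingertips about 8 px higher than the reported TCP, around 20 mm if that is height. The top view agrees with the reported xy. I'll descend partway and check this beside the cap before gripping.

step_arm([
  {"grip": -1,"slide": [-0.0025,0.02,0.0015],"spin": 0},
  {"grip": -1,"slide": [0,0.03,0],"spin": 0},
  {"grip": -1,"slide": [0,0.03,0],"spin": 0},
  {"grip": -1,"slide": [0,0.02,0],"spin": 0},
  {"grip": -1,"slide": [0,0.015,0],"spin": 0},
  {"grip": -1,"slide": [0,0.01,0],"spin": 0},
  {"grip": -1,"slide": [0,0,0],"spin": 0},
  {"grip": -1,"slide": [0,0,0],"spin": 0},
])

```text
time_s: 3.55
ee_pos: [0.5239, 0.2206, 0.1883]
eef_rot: [-1.57, -0.0, -1.243]
force: [-0.8, 0.7, 1.5]
grip_width: 0.094
```

```bash
cat > v.py <<'E'
from h import *
from station import get_obs
import sys
a=cams.camera('scene');o=get_obs();p=o['ee_pos'];print(o['time_s'],p,o['eef_rot'],o['force'],o['grip_width'])
cv2.imwrite('pics/raw_'+sys.argv[1]+'.png',a)
y=o['eef_rot'][2];x=np.array([np.cos(y),np.sin(y),0]);w=o['grip_width']/2
x0,y0=270,135;z=cv2.resize(a[y0:y0+110,x0:x0+110],None,fx=5.4,fy=5.4,interpolation=cv2.INTER_CUBIC)
for P,c in((p,(0,255,0)),(p+w*x,(0,255,255)),(p-w*x,(255,0,255))):
    q=((proj('scene',P)[0]-[x0,y0]+.5)*5.4).astype(int);cv2.circle(z,tuple(map(int,q)),3,c,-1)
cv2.imwrite('pics/'+sys.argv[1]+'.png',z)
E
python3 v.py 4
```

```text
3.6 [0.52418392 0.22077126 0.18889603] [-1.56917274e+00 -2.28215224e-05 -1.24332852e+00] [0.63405373 0.21594053 0.59984342] 0.09411585063972062
```

View pics/4.png

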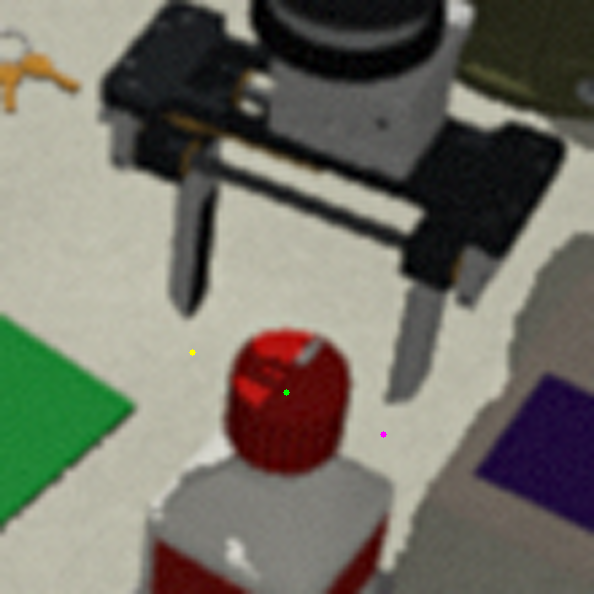

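```bash
python3 - <<'E'
from h import *
from station import get_obs
a=cv2.imread('pics/raw_4.png');o=get_obs();p=o['ee_pos'];y=o['eef_rot'][2];x=np.array([np.cos(y),np.sin(y),0]);zt=np.array([-np.sin(y),np.cos(y),0])
x0,y0=260,100;S=5
z=cv2.resize(a[y0:y0+120,x0:x0+150],None,fx=S,fy=S,interpolation=cv2.INTER_CUBIC)
for h,c in((.097,(255,255,0)),(.116,(0,128,255))):
  R=np.array([p+[0,0,h]+s*.0885*x+t*.0375*zt for s,t in((1,1),(1,-1),(-1,-1),(-1,1))])
  cv2.polylines(z,[((proj('scene',R)-[x0,y0]+.5)*S).astype(np.int32)],True,c,1)
for h,c in((0,(0,255,0)),(.019,(0,0,255))):
 for s in(.047,.0595,-.047,-.0595):
  for t in(-.008,.008):
   q=((proj('scene',p+s*x+t*zt+[0,0,h])[0]-[x0,y0]+.5)*S).astype(int);cv2.circle(z,tuple(map(int,q)),3,c,-1)
cv2.imwrite('pics/5.png',z)
E
```

```text
(no output)
```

View pics/5.png

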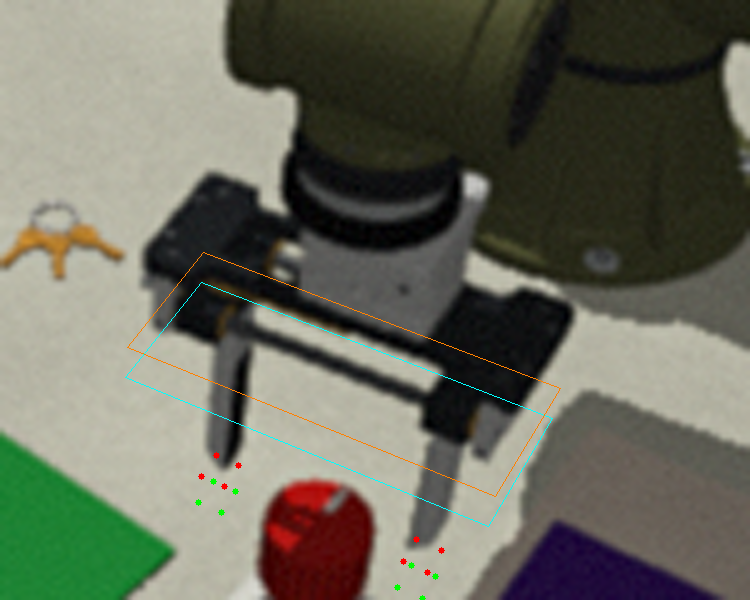

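In this picture the drawn fingertips end roughly 15–25 mm above the reported TCP. A light touch on the cap's top with the fingers shut will tell whether the drawn fingers or the reported TCP is right: contact should come at a reported z of about 0.202 if the TCP is true.

step_arm([
  {"grip": -1,"slide": [0,-0.02,0],"spin": 0},
  {"grip": -1,"slide": [0,-0.025,0],"spin": 0},
  {"grip": 1,"slide": [0,0,0],"spin": 0},
  {"grip": 1,"slide": [0,0,0],"spin": 0},
  {"grip": 1,"slide": [0,0,0],"spin": 0},
  {"grip": 1,"slide": [0,0,0],"spin": 0},
  {"grip": 1,"slide": [0,0,0],"spin": 0},
  {"grip": 1,"slide": [0,0,0],"spin": 0},
  {"grip": 1,"slide": [0,0,0],"spin": 0},
  {"grip": 1,"slide": [0,0,0],"spin": 0},
], force=10)

```text
time_s: 4.43
ee_pos: [0.5237, 0.2209, 0.2324]
eef_rot: [-1.571, 0.0, -1.243]
force: [-0.4, -0.4, 0.0]
grip_width: 0.0442
```

```bash
python3 v.py 6
```

```text
4.4833 [0.52373568 0.22089121 0.23248761] [-1.57105339e+00 -3.32431352e-05 -1.24294442e+00] [ 1.00082881 -0.29525668  0.64068458] 0.03992308843697852
```

View pics/6.png

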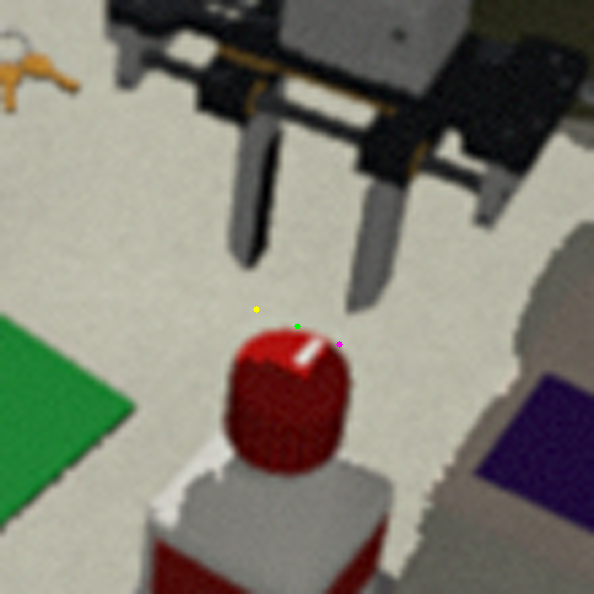

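Still closing, and the visible tips are about 35 px (zoomed) above the projected TCP. I finish closing and go down to just above the cap.

step_arm([
  {"grip": 1,"slide": [0,0,0],"spin": 0},
  {"grip": 1,"slide": [0,0,0],"spin": 0},
  {"grip": 1,"slide": [0,0,0],"spin": 0},
  {"grip": 1,"slide": [0,0,0],"spin": 0},
  {"grip": 1,"slide": [0,0,0],"spin": 0},
  {"grip": 1,"slide": [0,0,0],"spin": 0},
  {"grip": 1,"slide": [0,0.015,0],"spin": 0},
  {"grip": 1,"slide": [0,0.008,0],"spin": 0},
  {"grip": 1,"slide": [0,0.004,0],"spin": 0},
  {"grip": 1,"slide": [0,0,0],"spin": 0},
  {"grip": 1,"slide": [0,0,0],"spin": 0},
])

```text
time_s: 5.4
ee_pos: [0.5238, 0.2209, 0.2058]
eef_rot: [-1.571, 0.0, -1.243]
force: [0.2, -1.0, 0.5]
grip_width: 0.0001
```

step_arm([
  {"grip": 1,"slide": [0,0.002,0],"spin": 0},
  {"grip": 1,"slide": [0,0,0],"spin": 0},
  {"grip": 1,"slide": [0,0.002,0],"spin": 0},
  {"grip": 1,"slide": [0,0,0],"spin": 0},
])

```text
time_s: 5.73
ee_pos: [0.5237, 0.2209, 0.2015]
eef_rot: [-1.571, 0.0, -1.243]
force: [-1.2, 0.0, -0.2]
grip_width: 0.0005
```

step_arm([
  {"grip": 1,"slide": [0,0.002,0],"spin": 0},
  {"grip": 1,"slide": [0,0,0],"spin": 0},
  {"grip": 1,"slide": [0,0.002,0],"spin": 0},
  {"grip": 1,"slide": [0,0,0],"spin": 0},
])

```text
time_s: 6.07
ee_pos: [0.5237, 0.2208, 0.1973]
eef_rot: [-1.571, -0.0, -1.243]
force: [-0.4, 0.5, -0.2]
grip_width: 0.0002
```

```bash
python3 v.py 7
```

```text
6.1167 [0.52369538 0.22087137 0.19744183] [-1.57111994e+00 -1.00971490e-05 -1.24301865e+00] [ 0.47830989 -0.52434459  0.51757318] 0.0005012066186085032
```

View pics/7.png

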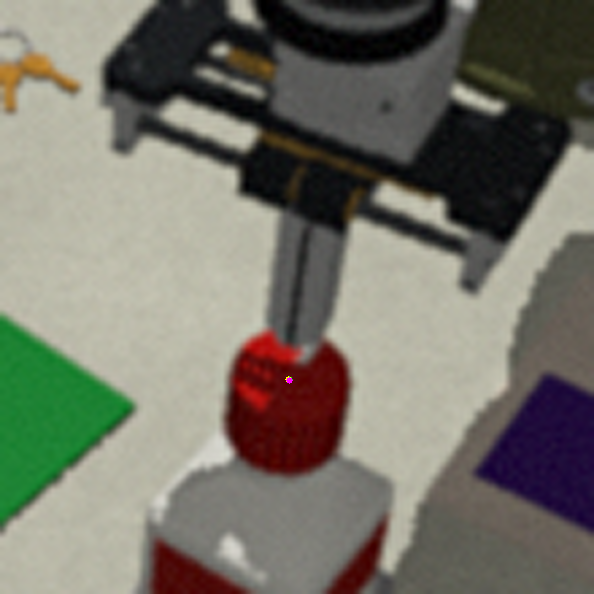

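No contact at a reported 0.197, so the reported z is off and the pictures are right. I continue gently.

step_arm([
  {"grip": 1,"slide": [0,0.002,0],"spin": 0},
  {"grip": 1,"slide": [0,0,0],"spin": 0},
  {"grip": 1,"slide": [0,0.002,0],"spin": 0},
  {"grip": 1,"slide": [0,0,0],"spin": 0},
])

```text
time_s: 6.45
ee_pos: [0.5237, 0.2209, 0.1933]
eef_rot: [-1.571, 0.0, -1.243]
force: [-0.3, 0.2, -0.8]
grip_width: 0.0005
```

step_arm([
  {"grip": 1,"slide": [0,0.002,0],"spin": 0},
  {"grip": 1,"slide": [0,0,0],"spin": 0},
  {"grip": 1,"slide": [0,0.002,0],"spin": 0},
  {"grip": 1,"slide": [0,0,0],"spin": 0},
])

```text
time_s: 6.78
ee_pos: [0.5237, 0.2209, 0.1893]
eef_rot: [-1.571, -0.0, -1.243]
force: [-0.9, -0.0, 0.0]
grip_width: 0.0005
```

step_arm([
  {"grip": 1,"slide": [0,0.002,0],"spin": 0},
  {"grip": 1,"slide": [0,0,0],"spin": 0},
])

```text
time_s: 6.95
ee_pos: [0.5237, 0.2209, 0.1873]
eef_rot: [-1.571, -0.0, -1.243]
force: [0.5, 0.0, -0.0]
grip_width: 0.0005
```

step_arm([
  {"grip": 1,"slide": [0,0.002,0],"spin": 0},
  {"grip": 1,"slide": [0,0,0],"spin": 0},
])

```text
time_s: 7.12
ee_pos: [0.5237, 0.2209, 0.1853]
eef_rot: [-1.571, 0.0, -1.243]
force: [-0.4, 0.2, -0.6]
grip_width: 0.0006
```

step_arm([
  {"grip": 1,"slide": [0,0.002,0],"spin": 0},
  {"grip": 1,"slide": [0,0,0],"spin": 0},
])

```text
time_s: 7.28
ee_pos: [0.5237, 0.2209, 0.1833]
eef_rot: [-1.571, -0.0, -1.243]
force: [0.0, 0.2, -0.3]
grip_width: 0.0006
```

step_arm([
  {"grip": 1,"slide": [0,0.002,0],"spin": 0},
  {"grip": 1,"slide": [0,0,0],"spin": 0},
])

```text
time_s: 7.45
ee_pos: [0.5237, 0.2209, 0.1813]
eef_rot: [-1.571, 0.0, -1.243]
force: [-1.2, -0.4, -0.1]
grip_width: 0.0
```

```bash
python3 v.py 8
```

```text
7.5 [0.52368435 0.22088972 0.18141862] [-1.57112730e+00  1.21210640e-05 -1.24299501e+00] [-0.59209668 -0.43593208  0.04810052] 7.242224937193282e-05
```

View pics/8.png

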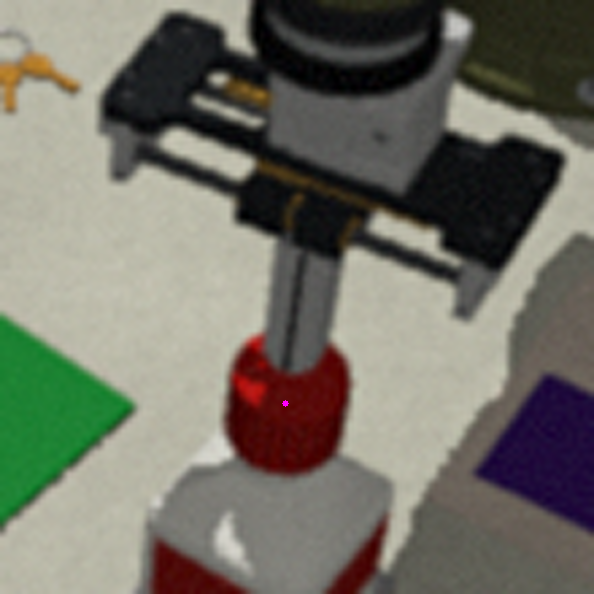

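The tip at (288,375) now looks level with the centre of the cap's top. Contact should be near.

step_arm([
  {"grip": 1,"slide": [0,0.002,0],"spin": 0},
  {"grip": 1,"slide": [0,0,0],"spin": 0},
])

```text
time_s: 7.67
ee_pos: [0.5237, 0.2209, 0.1793]
eef_rot: [-1.571, 0.0, -1.243]
force: [-0.4, -0.1, -0.1]
grip_width: 0.0001
```

step_arm([
  {"grip": 1,"slide": [0,0.001,0],"spin": 0},
  {"grip": 1,"slide": [0,0,0],"spin": 0},
])

```text
time_s: 7.83
ee_pos: [0.5237, 0.2209, 0.1785]
eef_rot: [-1.571, -0.0, -1.243]
force: [0.9, 0.7, -0.2]
grip_width: 0.0006
```

step_arm([
  {"grip": 1,"slide": [0,0.001,0],"spin": 0},
  {"grip": 1,"slide": [0,0,0],"spin": 0},
])

```text
time_s: 8.0
ee_pos: [0.5237, 0.2209, 0.1775]
eef_rot: [-1.571, -0.0, -1.243]
force: [0.5, 0.1, -0.0]
grip_width: 0.0006
```

```bash
python3 - <<'E'
from h import *
from station import get_obs
a=cams.camera('top');s=cams.camera('scene')
A=cv2.convertScaleAbs(cv2.resize(a[160:250,120:220],None,fx=4,fy=4,interpolation=cv2.INTER_CUBIC),alpha=1.8)
B=cv2.resize(s[160:250,280:380],None,fx=4,fy=4,interpolation=cv2.INTER_CUBIC)
cv2.imwrite('pics/9.png',np.hstack([A,B]))
E
```

```text
(no output)
```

View pics/9.png

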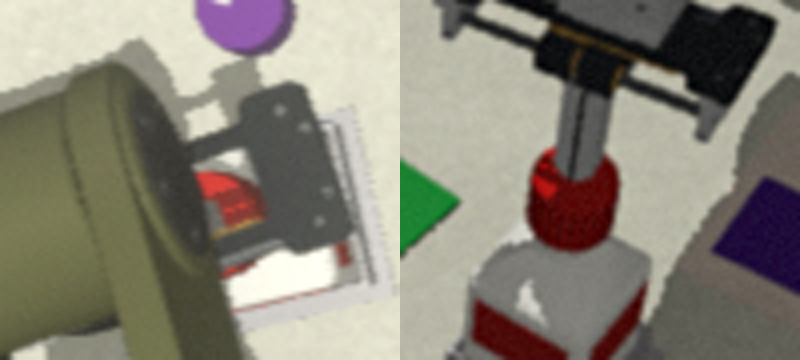

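step_arm([
  {"grip": 1,"slide": [0,0.001,0],"spin": 0},
  {"grip": 1,"slide": [0,0,0],"spin": 0},
])

```text
time_s: 8.27
ee_pos: [0.5237, 0.2209, 0.1765]
eef_rot: [-1.571, -0.0, -1.243]
force: [0.7, 0.7, 0.1]
grip_width: 0.0008
```

step_arm([
  {"grip": 1,"slide": [0,0.001,0],"spin": 0},
  {"grip": 1,"slide": [0,0,0],"spin": 0},
])

```text
time_s: 8.43
ee_pos: [0.5237, 0.2209, 0.1755]
eef_rot: [-1.571, 0.0, -1.243]
force: [0.2, 0.7, -0.2]
grip_width: 0.0007
```

step_arm([
  {"grip": 1,"slide": [0,0.001,0],"spin": 0},
  {"grip": 1,"slide": [0,0,0],"spin": 0},
])

```text
time_s: 8.6
ee_pos: [0.5238, 0.2209, 0.1746]
eef_rot: [-1.571, 0.0, -1.243]
force: [-0.4, -0.3, -0.2]
grip_width: 0.0005
```

step_arm([
  {"grip": 1,"slide": [0,0.001,0],"spin": 0},
  {"grip": 1,"slide": [0,0,0],"spin": 0},
])

```text
time_s: 8.77
ee_pos: [0.5239, 0.221, 0.1744]
eef_rot: [-1.57, -0.0, -1.243]
force: [-2.5, -1.5, 9.1]
grip_width: 0.0003
```

Contact at a reported z of 0.1745 (about 9 N up), so the cap's top is there in the robot's own readings. From here I work relative to that contact: tips 38 mm below the top is a reported 0.1365. I back up, open, and go down around the cap partway to check the centring.

step_arm([
  {"grip": 1,"slide": [0,-0.01,0],"spin": 0},
  {"grip": -1,"slide": [0,-0.01,0],"spin": 0},
  {"grip": -1,"slide": [0,0,0],"spin": 0},
  {"grip": -1,"slide": [0,0,0],"spin": 0},
  {"grip": -1,"slide": [0,0,0],"spin": 0},
  {"grip": -1,"slide": [0,0,0],"spin": 0},
  {"grip": -1,"slide": [0,0,0],"spin": 0},
  {"grip": -1,"slide": [0,0,0],"spin": 0},
  {"grip": -1,"slide": [0,0,0],"spin": 0},
  {"grip": -1,"slide": [0,0,0],"spin": 0},
  {"grip": -1,"slide": [0,0,0],"spin": 0},
  {"grip": -1,"slide": [0,0,0],"spin": 0},
  {"grip": -1,"slide": [0,0,0],"spin": 0},
  {"grip": -1,"slide": [0,0,0],"spin": 0},
  {"grip": -1,"slide": [0,0.01,0],"spin": 0},
  {"grip": -1,"slide": [0,0.015,0],"spin": 0},
  {"grip": -1,"slide": [0,0.01,0],"spin": 0},
  {"grip": -1,"slide": [0,0.005,0],"spin": 0},
  {"grip": -1,"slide": [0,0,0],"spin": 0},
])

```text
time_s: 10.35
ee_pos: [0.5232, 0.2207, 0.1521]
eef_rot: [-1.573, -0.0, -1.243]
force: [0.0, 0.7, 0.7]
grip_width: 0.094
```

```bash
python3 v.py 10; python3 - <<'E'
from h import *
a=cams.camera('top')
cv2.imwrite('pics/11.png',cv2.convertScaleAbs(cv2.resize(a[150:260,100:230],None,fx=5.4,fy=5.4,interpolation=cv2.INTER_CUBIC),alpha=1.9))
E
```

```text
10.4 [0.52360772 0.22083423 0.15319758] [-1.57174805e+00 -1.75138355e-05 -1.24298897e+00] [0.41906622 0.45471603 0.37437563] 0.09354000903245377
```

View pics/10.png

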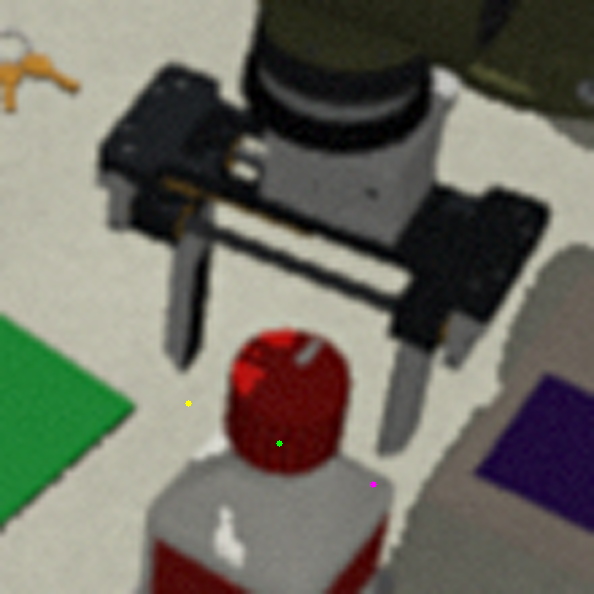

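View pics/11.png

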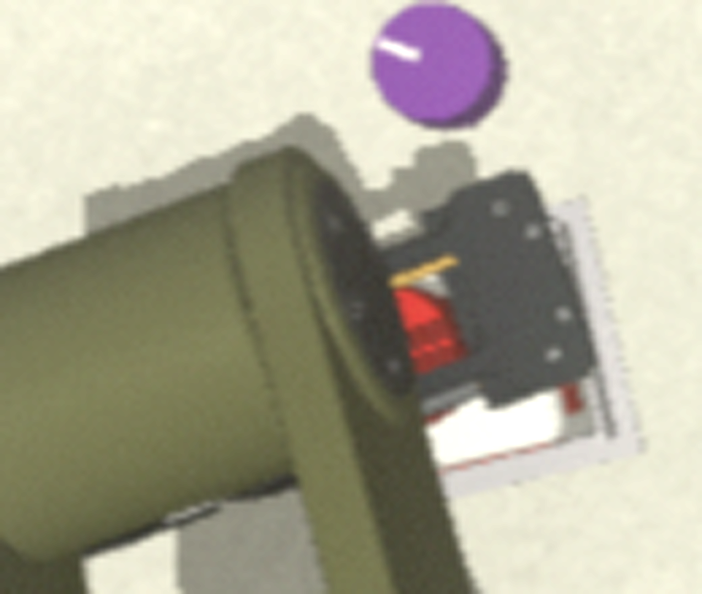

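```bash
python3 - <<'E'
from h import *
for z in(.28,.30,.32):print('top axis at z',z,proj('top',[.5235,.2205,z]), ray('top',(155.2,216.8),z))
y=-1.243;x=np.array([np.cos(y),np.sin(y),0]);zt=np.array([-np.sin(y),np.cos(y),0])
p=np.array([.5236,.2208,.1532])
# scene finger tips zoomed -> px. crop origin 270,135
tips=[(183,370),(388,457)]
for dz in(0,.02,.024,.0275):
  for dzt in(0,.005):
    print(dz,dzt,[((proj('scene',p+[0,0,dz]+s*x+(dzt+t)*zt)[0]-[270,135]+.5)*5.4).round() .tolist() for s in(.047,-.047) for t in(-.008,.008)])
E
```

```text
top axis at z 0.28 [[159.85306244 216.49825823]] [0.5231537  0.22878468 0.28      ]
top axis at z 0.3 [[156.77156533 216.59836231]] [0.52321482 0.22321998 0.3       ]
top axis at z 0.32 [[153.50393756 216.70451294]] [0.52327595 0.21765528 0.32      ]
0 0 [[196.0, 393.0], [180.0, 415.0], [381.0, 472.0], [366.0, 496.0]]
0 0.005 [[191.0, 399.0], [176.0, 422.0], [376.0, 480.0], [362.0, 504.0]]
0.02 0 [[199.0, 364.0], [183.0, 386.0], [387.0, 444.0], [372.0, 468.0]]
0.02 0.005 [[194.0, 371.0], [179.0, 393.0], [382.0, 452.0], [368.0, 475.0]]
0.024 0 [[200.0, 358.0], [184.0, 381.0], [388.0, 438.0], [373.0, 462.0]]
0.024 0.005 [[195.0, 365.0], [179.0, 388.0], [383.0, 446.0], [369.0, 470.0]]
0.0275 0 [[200.0, 353.0], [185.0, 376.0], [389.0, 433.0], [374.0, 457.0]]
0.0275 0.005 [[196.0, 360.0], [180.0, 383.0], [384.0, 441.0], [370.0, 465.0]]
```

With a pure height offset of 27.5 mm the projected tips fall at (185,376) and (374,457), against about (183,370) and (380,455) seen. So xy is right to about 2 mm and z is offset. Descend to the grasp height and close.

step_arm([
  {"grip": -1,"slide": [0,0.01,0],"spin": 0},
  {"grip": -1,"slide": [0,0.0065,0],"spin": 0},
  {"grip": -1,"slide": [0,0,0],"spin": 0},
  {"grip": 0.1,"slide": [0,0,0],"spin": 0},
  {"grip": 0.1,"slide": [0,0,0],"spin": 0},
  {"grip": 1,"slide": [0,0,0],"spin": 0},
  {"grip": 1,"slide": [0,0,0],"spin": 0},
  {"grip": 1,"slide": [0,0,0],"spin": 0},
  {"grip": 1,"slide": [0,0,0],"spin": 0},
  {"grip": 1,"slide": [0,0,0],"spin": 0},
  {"grip": 1,"slide": [0,0,0],"spin": 0},
  {"grip": 1,"slide": [0,0,0],"spin": 0},
  {"grip": 1,"slide": [0,0,0],"spin": 0},
], force=40)

```text
time_s: 11.53
ee_pos: [0.5237, 0.2211, 0.1372]
eef_rot: [-1.571, 0.0, -1.243]
force: [-2.5, 3.6, 0.2]
grip_width: 0.0541
```

```bash
python3 v.py 12
```

```text
11.5833 [0.5237475  0.22112147 0.13724486] [-1.57058263e+00  3.16423664e-04 -1.24287758e+00] [-0.54067261  3.70900232  1.51202014] 0.053830669613366494
```

View pics/12.png

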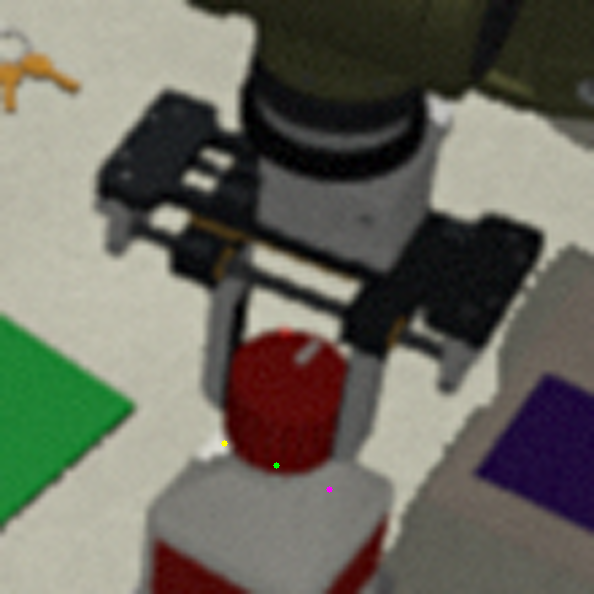

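Gripped at 54 mm with little side force. Now press.

step_arm([
  {"grip": 1,"slide": [0,0.002,0],"spin": 0},
  {"grip": 1,"slide": [0,0.002,0],"spin": 0},
  {"grip": 1,"slide": [0,0.001,0],"spin": 0},
  {"grip": 1,"slide": [0,0.001,0],"spin": 0},
  {"grip": 1,"slide": [0,0,0],"spin": 0},
  {"grip": 1,"slide": [0,0,0],"spin": 0},
], force=45)

```text
time_s: 12.08
ee_pos: [0.5239, 0.2212, 0.1326]
eef_rot: [-1.569, 0.0, -1.243]
force: [-7.0, 2.1, 14.0]
grip_width: 0.0535
```

Pressed 4.6 mm with 14 N, which matches the spring. One more millimetre, then check.

step_arm([
  {"grip": 1,"slide": [0,0.001,0],"spin": 0},
  {"grip": 1,"slide": [0,0,0],"spin": 0},
  {"grip": 1,"slide": [0,0,0],"spin": 0},
])

```text
time_s: 12.33
ee_pos: [0.5239, 0.2212, 0.1317]
eef_rot: [-1.569, 0.0, -1.243]
force: [-6.9, 2.3, 14.7]
grip_width: 0.054
```

```bash
python3 v.py 13
```

```text
12.3833 [0.52394295 0.2212264  0.13171236] [-1.56923583e+00  3.60376251e-04 -1.24286781e+00] [-6.79277889  1.99724664 15.26687053] 0.05349349948948739
```

View pics/13.png

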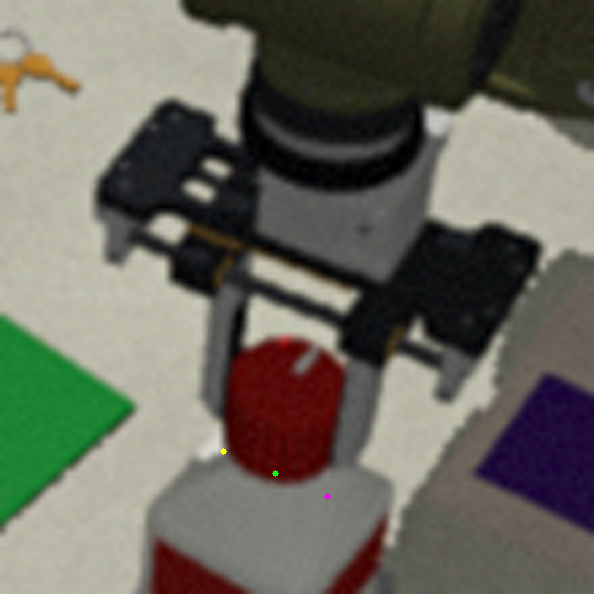

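The picture shows the cap down about 5.5 mm, the fingers having gone with it. I turn counter-clockwise, a small amount first to confirm the direction.

step_arm([
  {"grip": 1,"slide": [0,0,0],"spin": -5},
  {"grip": 1,"slide": [0,0,0],"spin": -5},
  {"grip": 1,"slide": [0,0,0],"spin": 0},
])

```text
time_s: 12.63
ee_pos: [0.5248, 0.2211, 0.1321]
eef_rot: [-1.567, -0.001, -1.063]
force: [-1.5, 0.5, 14.6]
grip_width: 0.0539
```

Yaw rises, so the direction is right, and the press holds at 14.6 N. I continue to 76 degrees in all.

step_arm([
  {"grip": 1,"slide": [0,0.0004,0],"spin": -6},
  {"grip": 1,"slide": [0,0,0],"spin": -6},
  {"grip": 1,"slide": [0,0,0],"spin": -6},
  {"grip": 1,"slide": [0,0,0],"spin": -6},
  {"grip": 1,"slide": [0,0,0],"spin": -6},
  {"grip": 1,"slide": [0,0,0],"spin": 0},
])

```text
time_s: 13.13
ee_pos: [0.5251, 0.221, 0.1318]
eef_rot: [-1.568, -0.003, -0.538]
force: [-0.1, 0.4, 14.8]
grip_width: 0.054
```

step_arm([
  {"grip": 1,"slide": [0,0,0],"spin": -6},
  {"grip": 1,"slide": [0,0,0],"spin": -6},
  {"grip": 1,"slide": [0,0,0],"spin": -6},
  {"grip": 1,"slide": [0,0,0],"spin": -6},
  {"grip": 1,"slide": [0,0,0],"spin": -6},
  {"grip": 1,"slide": [0,0,0],"spin": -6},
  {"grip": 1,"slide": [0,0,0],"spin": 0},
  {"grip": 1,"slide": [0,0,0],"spin": 0},
])

```text
time_s: 13.8
ee_pos: [0.5251, 0.221, 0.1318]
eef_rot: [-1.57, -0.004, 0.084]
force: [0.4, 0.3, 14.1]
grip_width: 0.0537
```

```bash
python3 v.py 14
```

```text
13.85 [0.5251192  0.22098544 0.13180855] [-1.57024307 -0.00433396  0.08349175] [ 0.21857192 -0.59904651 14.92932036] 0.05383292084995116
```

View pics/14.png

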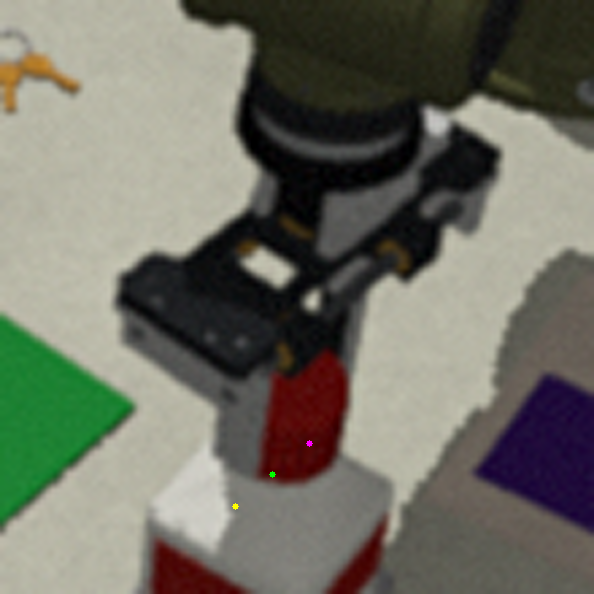

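Turned 76 degrees with a steady press. The index mark is hidden by the fingers, so the lift will show whether it is free. I lift slowly first.

step_arm([
  {"grip": 1,"slide": [0,-0.003,0],"spin": 0},
  {"grip": 1,"slide": [0,-0.003,0],"spin": 0},
  {"grip": 1,"slide": [0,-0.003,0],"spin": 0},
  {"grip": 1,"slide": [0,-0.002,0],"spin": 0},
  {"grip": 1,"slide": [0,0,0],"spin": 0},
])

```text
time_s: 14.27
ee_pos: [0.5238, 0.2207, 0.1408]
eef_rot: [-1.571, 0.0, 0.083]
force: [0.3, 0.0, -0.4]
grip_width: 0.0535
```

No resistance (−0.4 N is the cap's weight). Lift clear.

step_arm([
  {"grip": 1,"slide": [0,-0.01,0],"spin": 0},
  {"grip": 1,"slide": [0,-0.015,0],"spin": 0},
  {"grip": 1,"slide": [0,-0.015,0],"spin": 0},
  {"grip": 1,"slide": [0,-0.02,0],"spin": 0},
  {"grip": 1,"slide": [0,-0.02,0],"spin": 0},
  {"grip": 1,"slide": [0,-0.01,0],"spin": 0},
  {"grip": 1,"slide": [0,0,0],"spin": 0},
])

```text
time_s: 14.85
ee_pos: [0.5244, 0.221, 0.2326]
eef_rot: [-1.57, -0.003, 0.083]
force: [0.7, 0.1, -1.3]
grip_width: 0.0537
```

```bash
python3 v.py 15
```

```text
14.9 [0.52389348 0.22088121 0.2308056 ] [-1.57071486e+00 -6.60159178e-04  8.34077657e-02] [ 0.26259011 -0.25711142 -0.55256037] 0.0534826449915074
```

View pics/15.png

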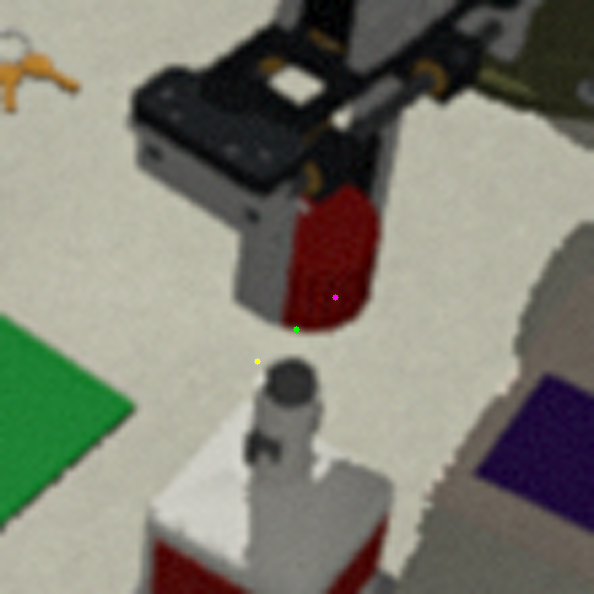

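The cap is off: the open neck is at (291,380) in this zoom. I carry it to above the mat centre.

step_arm([
  {"grip": 1,"slide": [0.001,0,-0.015],"spin": 0},
  {"grip": 1,"slide": [0.001,0,-0.022],"spin": 0},
  {"grip": 1,"slide": [0.001,0,-0.025],"spin": 0},
  {"grip": 1,"slide": [0.001,0,-0.025],"spin": 0},
  {"grip": 1,"slide": [0.0015,0,-0.025],"spin": 0},
  {"grip": 1,"slide": [0.0015,0,-0.025],"spin": 0},
  {"grip": 1,"slide": [0.001,0,-0.025],"spin": 0},
  {"grip": 1,"slide": [0.001,0,-0.025],"spin": 0},
  {"grip": 1,"slide": [0.0015,0,-0.02],"spin": 0},
  {"grip": 1,"slide": [0.001,0,-0.01],"spin": 0},
  {"grip": 1,"slide": [0,0,0],"spin": 0},
  {"grip": 1,"slide": [0,0,0],"spin": 0},
])

```text
time_s: 15.9
ee_pos: [0.5531, 0.0059, 0.2299]
eef_rot: [-1.57, 0.001, 0.083]
force: [-0.2, -0.9, -0.6]
grip_width: 0.0537
```

```bash
python3 - <<'E'
from h import *
from station import get_obs
s=cams.camera('scene');a=cams.camera('top');o=get_obs();print(o['time_s'],o['ee_pos'],o['eef_rot'],o['force'],o['grip_width'])
cv2.imwrite('pics/16.png',np.hstack([cv2.resize(s[90:290,150:350],(400,400)),cv2.resize(a[100:300,180:380],(400,400))]))
E
```

```text
16.0 [0.55313015 0.00666893 0.23037178] [-1.57051770e+00  4.98046220e-04  8.43361345e-02] [ 0.501823    0.23471823 -1.0033838 ] 0.05394277371756034
```

View pics/16.png

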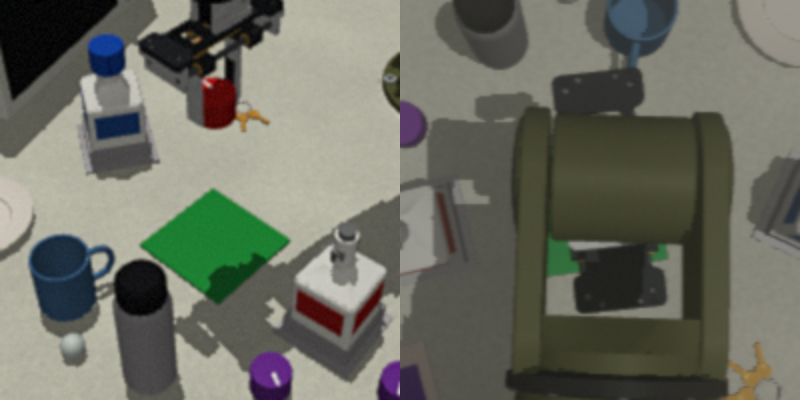

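Holding the cap over the mat, clear of everything. I expect touchdown near a reported z of −0.017, so I go to about −0.005 and then feel.

step_arm([
  {"grip": 1,"slide": [0,0.015,0],"spin": 0},
  {"grip": 1,"slide": [0,0.025,0],"spin": 0},
  {"grip": 1,"slide": [0,0.025,0],"spin": 0},
  {"grip": 1,"slide": [0,0.025,0],"spin": 0},
  {"grip": 1,"slide": [0,0.025,0],"spin": 0},
  {"grip": 1,"slide": [0,0.025,0],"spin": 0},
  {"grip": 1,"slide": [0,0.02,0],"spin": 0},
  {"grip": 1,"slide": [0,0.02,0],"spin": 0},
  {"grip": 1,"slide": [0,0.015,0],"spin": 0},
  {"grip": 1,"slide": [0,0.01,0],"spin": 0},
  {"grip": 1,"slide": [0,0,0],"spin": 0},
  {"grip": 1,"slide": [0,0,0],"spin": 0},
])

```text
time_s: 17.0
ee_pos: [0.5534, 0.0062, 0.026]
eef_rot: [-1.571, 0.0, 0.084]
force: [-0.7, -0.5, -0.1]
grip_width: 0.0538
```

step_arm([
  {"grip": 1,"slide": [0,0.01,0],"spin": 0},
  {"grip": 1,"slide": [0,0.01,0],"spin": 0},
  {"grip": 1,"slide": [0,0.006,0],"spin": 0},
  {"grip": 1,"slide": [0,0,0],"spin": 0},
  {"grip": 1,"slide": [0,0,0],"spin": 0},
])

```text
time_s: 17.42
ee_pos: [0.5531, 0.0056, -0.0006]
eef_rot: [-1.571, 0.001, 0.083]
force: [0.8, -0.7, 0.3]
grip_width: 0.0536
```

```bash
python3 - <<'E'
from h import *
from station import get_obs
s=cams.camera('scene');o=get_obs();print(o['time_s'],o['ee_pos'],o['eef_rot'],o['force'],o['grip_width'])
cv2.imwrite('pics/17.png',cv2.resize(s[150:260,190:310],None,fx=5,fy=5,interpolation=cv2.INTER_CUBIC))
E
```

```text
17.4667 [ 5.53375234e-01  5.59474786e-03 -2.10768409e-04] [-1.57076857e+00  6.14225137e-05  8.33486161e-02] [-0.35962417 -0.43805484 -0.01544424] 0.054034263026832785
```

View pics/17.png

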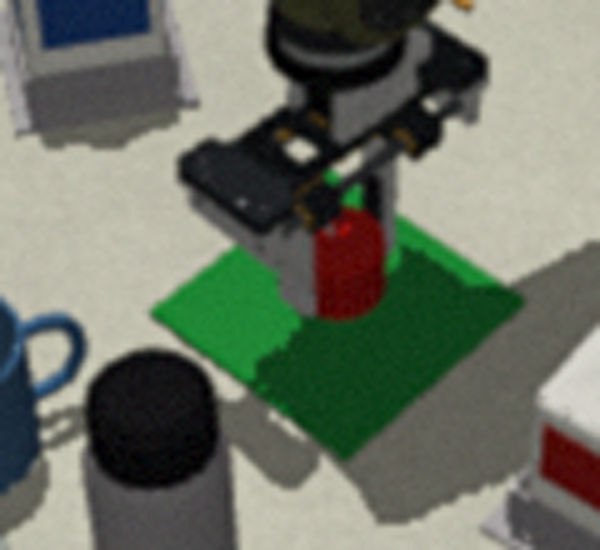

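The cap hovers just above the mat's middle, with no contact yet. I lower it in small steps.

step_arm([
  {"grip": 1,"slide": [0,0.005,0],"spin": 0},
  {"grip": 1,"slide": [0,0.005,0],"spin": 0},
  {"grip": 1,"slide": [0,0,0],"spin": 0},
])

```text
time_s: 17.72
ee_pos: [0.5528, 0.0056, -0.0112]
eef_rot: [-1.571, 0.001, 0.083]
force: [-0.5, 0.2, -1.1]
grip_width: 0.0541
```

step_arm([
  {"grip": 1,"slide": [0,0.002,0],"spin": 0},
  {"grip": 1,"slide": [0,0,0],"spin": 0},
])

```text
time_s: 17.88
ee_pos: [0.5532, 0.0056, -0.0126]
eef_rot: [-1.571, 0.0, 0.083]
force: [0.1, -0.3, -0.4]
grip_width: 0.0537
```

step_arm([
  {"grip": 1,"slide": [0,0.001,0],"spin": 0},
  {"grip": 1,"slide": [0,0,0],"spin": 0},
])

```text
time_s: 18.05
ee_pos: [0.5533, 0.0056, -0.0133]
eef_rot: [-1.571, 0.0, 0.083]
force: [0.0, -0.2, 0.1]
grip_width: 0.0538
```

step_arm([
  {"grip": 1,"slide": [0,0.001,0],"spin": 0},
  {"grip": 1,"slide": [0,0,0],"spin": 0},
])

```text
time_s: 18.22
ee_pos: [0.5533, 0.0056, -0.0143]
eef_rot: [-1.571, 0.0, 0.083]
force: [0.5, -0.4, -0.6]
grip_width: 0.0541
```

step_arm([
  {"grip": 1,"slide": [0,0.001,0],"spin": 0},
  {"grip": 1,"slide": [0,0,0],"spin": 0},
])

```text
time_s: 18.38
ee_pos: [0.5532, 0.0056, -0.0154]
eef_rot: [-1.571, 0.0, 0.083]
force: [0.4, -0.1, -1.4]
grip_width: 0.0537
```

step_arm([
  {"grip": 1,"slide": [0,0.001,0],"spin": 0},
  {"grip": 1,"slide": [0,0,0],"spin": 0},
])

```text
time_s: 18.55
ee_pos: [0.5533, 0.0056, -0.0164]
eef_rot: [-1.571, 0.0, 0.083]
force: [-0.3, -0.4, -0.7]
grip_width: 0.054
```

step_arm([
  {"grip": 1,"slide": [0,0.001,0],"spin": 0},
  {"grip": 1,"slide": [0,0,0],"spin": 0},
])

```text
time_s: 18.72
ee_pos: [0.5534, 0.0056, -0.0169]
eef_rot: [-1.571, -0.0, 0.083]
force: [-2.5, 0.6, 3.8]
grip_width: 0.054
```

Touchdown at −0.0169, as predicted, with 3.8 N. Release and rise.

step_arm([
  {"grip": -0.9,"slide": [0,0,0],"spin": 0},
  {"grip": -0.9,"slide": [0,0,0],"spin": 0},
  {"grip": -0.9,"slide": [0,0,0],"spin": 0},
  {"grip": -0.9,"slide": [0,0,0],"spin": 0},
  {"grip": -0.9,"slide": [0,0,0],"spin": 0},
  {"grip": -0.9,"slide": [0,0,0],"spin": 0},
  {"grip": -0.9,"slide": [0,-0.005,0],"spin": 0},
  {"grip": -0.9,"slide": [0,-0.015,0],"spin": 0},
  {"grip": -0.9,"slide": [0,-0.025,0],"spin": 0},
  {"grip": -0.9,"slide": [0,-0.03,0],"spin": 0},
  {"grip": -0.9,"slide": [0,-0.03,0],"spin": 0},
  {"grip": -0.9,"slide": [0,-0.03,0],"spin": 0},
  {"grip": -0.9,"slide": [0,-0.03,0],"spin": 0},
  {"grip": -0.9,"slide": [0,-0.03,0],"spin": 0},
  {"grip": -0.9,"slide": [0,-0.015,0],"spin": 0},
  {"grip": -0.9,"slide": [0,0,0],"spin": 0},
  {"grip": -0.9,"slide": [0,0,0],"spin": 0},
])

```text
time_s: 20.13
ee_pos: [0.5534, 0.0056, 0.1931]
eef_rot: [-1.571, -0.001, 0.083]
force: [-0.4, 0.2, -0.3]
grip_width: 0.0893
```

```bash
python3 - <<'E'
from h import *
from station import get_obs
s=cams.camera('scene');a=cams.camera('top');o=get_obs();print(o['time_s'],o['ee_pos'],o['force'],o['grip_width'],np.abs(o['joint_vel']).max())
cv2.imwrite('pics/18.png',np.hstack([cv2.resize(s[90:290,150:350],(400,400)),cv2.resize(a[100:300,180:380],(400,400))]))
m=big(mask(s,'red',(215,150,300,250)));c=max(cv2.findContours(m,0,2)[0],key=cv2.contourArea);print(cv2.boundingRect(c))
t=np.linspace(0,6.28,60)
for z in(.006,.048): e=proj('scene',np.c_[.5533+.027*np.cos(t),.0055+.027*np.sin(t),0*t+z]);print(e.min(0),e.max(0))
E
```

```text
20.2333 [0.55273905 0.00564161 0.19145259] [ 0.14166072 -0.54054758 -0.11605619] 0.08927534303966479 0.0076130136853797045
(249, 195, 18, 22)
[247.76943811 204.06970817] [265.99989455 217.93071143]
[247.44818825 194.57444686] [266.11812276 208.489341  ]
```

View pics/18.png

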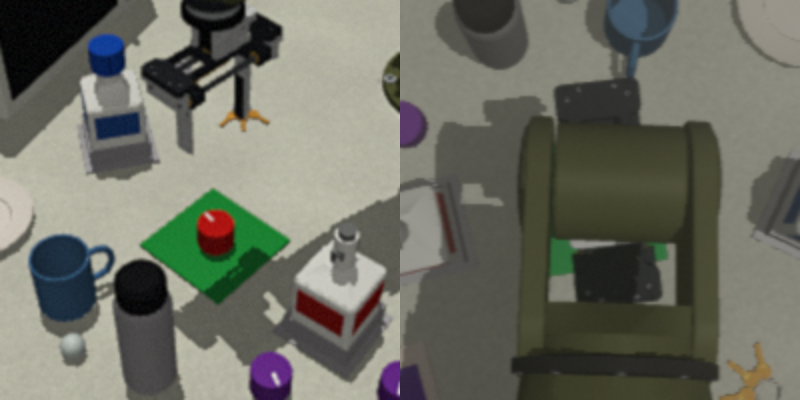

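The cap stands upright at the centre of the mat, with its red top and index mark visible at about (215,225) in the left half. Its silhouette matches the projection to within a pixel or two. The descaler is open, the blue jug stands where it was, and the arm is clear and still. Handing in.

```bash
python3 -c "
from station import hand_in;print(hand_in())"
```

```text
the job is handed in; nothing more can be done
None
```

The descaler is open and its red cap stands upright at the centre of the green mat. I handed the job in at about 20 s of the 48 s allowed; `hand_in()` gave no verdict.

- **Opening:** I gripped the cap at 54 mm and pushed it down 5.5 mm (about 15 N). Holding it down, I turned it 76° counter-clockwise and lifted it off. The lift met no resistance.
- **Placing:** The cap touched the mat at 3.8 N. I let go and raised the arm clear.

**Last checks:**
- The scene picture shows the cap within a pixel or two of where it should be at the mat's centre, and the descaler's neck open.
- The blue jug stands in its place, judged by eye in both views.
- The arm was still and touching nothing. The largest forces I read were about 15 N, far below the limits.

**Readings that disagreed:**
- **Reported height:** The robot's reported tool height was about 27 mm too low. The camera pictures hinted at it, and a light touch on the cap's closed top (about 9 N) confirmed it. I took the grasp height from that touch and the mat height from the grasp. Touchdown on the mat then came within 0.1 mm of the prediction.
- **Camera positions:** The two cameras differed by about 2.5 mm on the mat and a few millimetres on the cap, so I used the middle values.
- **Cap hidden during the turn:** The fingers covered the cap's index mark, so only the free lift afterwards confirmed that it had turned.
- **Top view at the end:** The arm hid the cap there, so the final placing check rests on the scene camera alone.

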